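# Unclamp the finished stone sample and lay it in the parts crate

### The job

Two granite samples are clamped in the polishing jig: one is finished and whole, the other has a broken corner. Swing the toggle clamp over the whole one fully open, lift that sample out and lay it flat, polished face up, on the mat in the free part of the blue parts crate, lowering it to the mat rather than letting it fall. Leave the broken one clamped as it is, and do not shift the crate, the samples in it or anything else on the bench.

Things in the scene. Friction and masses are not known exactly. Their poses are not given: they have to be found in the camera images.
- finished: the whole sample: mid-grey speckled granite block 90 x 50 x 20 mm, 0.25 kg, all corners intact, polished face up. Origin at the centre of its underside, x along the 90 mm, y along the 50 mm, z up. Starts in one of the two seats, next to three steel pins 10 mm high (two on its +y side, 30 mm either side of the middle, one at its +x end); the middle of both long sides is free for fingers
- chipped: the broken sample: same granite and size (90 x 50 x 20 mm, same axes), but its corner at -x, +y is broken away raggedly over about 30 x 30 mm, with a pale break. It starts in the other seat and stays there, clamped
- jig: polishing jig, fixed: plywood board 195 (x) x 250 (y) x 18 mm with two seats and two toggle clamps side by side, 120 mm apart. Origin at the centre of its underside on the bench; z up, x from the seats to the clamps (samples on the -x half, clamps on the +x half). An open clamp's arm stands up to 125 mm above the bench and no nearer the samples than jig x +27
- station_a (a point): centre of the seat at station a, on the top face of the jig board (18 mm above the bench), at jig x -35.5, y +60 mm; one sample lies here, its origin on this point, its length along jig x
- station_b (a point): centre of the seat at station b, on the top face of the jig board (18 mm above the bench), at jig x -35.5, y -60 mm; one sample lies here, its origin on this point, its length along jig x
- clamp_a (a joint): handle angle of the toggle clamp at station a, rad: 0 shut (rubber foot pressing on the sample), 1.366 fully open. Grows as the grip swings towards jig +x, away from the samples, and down (to 1.156 rad past upright, end then about 94 mm above the bench); this lifts the hold-down arm up and back by 1.86 rad, slowly at first. Needs about 2 N at the grip; stays where left
- clamp_b (a joint): handle angle of the toggle clamp at station b, rad: 0 shut (rubber foot pressing on the sample), 1.366 fully open. Grows as the grip swings towards jig +x, away from the samples, and down (to 1.156 rad past upright, end then about 94 mm above the bench); this lifts the hold-down arm up and back by 1.86 rad, slowly at first. Needs about 2 N at the grip; stays where left
- clamp_a_hinge (a point): pivot of the station a clamp's handle, fixed on the jig at jig x +59.5, y +60, z +54 mm (jig frame). The handle turns about the jig's y axis through this point
- clamp_b_hinge (a point): pivot of the station b clamp's handle, fixed on the jig at jig x +59.5, y -60, z +54 mm (jig frame). The handle turns about the jig's y axis through this point
- clamp_a_grip (a point): point on the axis of the station a clamp's red grip, 80 mm from its pivot and 20 mm short of the grip's end; moves with the handle. The grip is round, 15 mm thick and 62 mm long; with the clamp shut it stands nearly upright, leaning 0.21 rad towards the samples (jig -x), its end about 152 mm above the bench
- clamp_b_grip (a point): point on the axis of the station b clamp's red grip, 80 mm from its pivot and 20 mm short of the grip's end; moves with the handle. The grip is round, 15 mm thick and 62 mm long; with the clamp shut it stands nearly upright, leaning 0.21 rad towards the samples (jig -x), its end about 152 mm above the bench
- crate: parts crate, loose, blue plastic, 300 (x) x 200 (y) x 75 mm high, walls 4 mm, with a black rubber mat whose top is 7 mm above the bench. Origin at the centre of its underside, z up. Two samples lie in its +x half; the -x half (crate x from -146 to about +9 mm) is free
- kept1: finished sample already in the crate, at its +x end: 90 x 50 x 20 mm, origin at the centre of its underside, x along its length, which lies across the crate (along crate y)
- kept2: second finished sample in the crate, next to the first, at crate x about +36 to +42 mm: same size and axes
- sprayer: white water sprayer with a red head, 74 mm across, 203 mm tall, standing; origin at the centre of its underside
- pads: small pile of three round polishing pads (white, yellow, orange), 100 mm across, 27 mm high; origin at the centre of its underside
- handpad: hand polishing pad, black on yellow, 90 x 55 x 30 mm; origin at the centre of its underside
- cartridge: white and green adhesive cartridge with a nozzle, 50 mm across, 265 mm tall, standing; origin at the centre of its underside
- tin: steel tin with three markers in it, 76 mm across, tin 100 mm tall, markers up to 155 mm; origin at the centre of its underside
Not all that is in view belongs to the job. Leave any green or turquoise look-alike of the chipped alone.

How it is judged (in metres and radians):
On the way, in this order (a step that is already met when the one before it is completed fails the run):
1. the clamp over the whole sample is swung open (handle past 1.15 rad) with the sample still in its seat (((distance between finished and station_a below 0.015 m and value of joint clamp_a above 1.15 rad) or (distance between finished and station_b below 0.015 m and value of joint clamp_b above 1.15 rad))), for 0.1 s.
2. the whole sample is lifted clear of the jig (underside 35 mm above the board) (height (world z) of finished above 0.053 m and height (world z) of chipped below 0.025 m), for 0.1 s.
At the end, for the whole second after the job is handed in: The whole sample lies inside the crate flat on the mat (underside within 4 mm of it, tilt under 0.08 rad), polished face up, at rest; the broken sample is still in its seat (within 10 mm) under its shut clamp (x of finished in the frame of crate between -0.13 and 0.13 m and y of finished in the frame of crate between -0.085 and 0.085 m and z of finished in the frame of crate between 0.003 and 0.011 m and angle between finished's own z axis and vertical below 0.08 rad and linear speed of finished below 0.02 m/s and angular speed of finished below 0.2 rad/s and distance of chipped from where it was at the start of the episode below 0.01 m and ((distance between chipped and station_a below 0.015 m and value of joint clamp_a below 0.15 rad) or (distance between chipped and station_b below 0.015 m and value of joint clamp_b below 0.15 rad))); the robot touches nothing.
It fails at once if the whole sample falls into the crate (faster than 0.45 m/s inside it, a drop of about 10 mm) (horizontal distance between finished and crate below 0.17 m and z of finished in the frame of crate below 0.075 m and linear speed of finished above 0.45 m/s).
It fails at once if the broken sample is unclamped or shifted by more than 10 mm (distance of chipped from where it was at the start of the episode above 0.01 m or ((distance between chipped and station_a below 0.03 m and value of joint clamp_a above 0.15 rad) or (distance between chipped and station_b below 0.03 m and value of joint clamp_b above 0.15 rad))).
It fails at once if the crate or a sample in it is shifted by more than 20 mm (distance of any of crate, kept1, kept2 from where it was at the start of the episode above 0.02 m).
It fails at once if something else on the bench is shifted by more than 20 mm (distance of any of sprayer, pads, handpad, cartridge, tin from where it was at the start of the episode above 0.02 m).
It also fails if it takes over 50 s, if anything falls off the work surface, if the arm or the gripper's body presses on something with over 40 N, if the wrist force passes 120 N, or if a joint passes its speed limit or range.

### The arm

A 6-joint arm with a two-finger parallel gripper is mounted at the origin on the work surface. World frame = base frame: x ahead of the robot, y to its left, z up, the work surface at z = 0. Lengths are in m, angles in degrees, forces in N, time in s.
With the tool pointing down it reaches from about 0.4 to 0.825 m from the base axis. Payload 7 kg.
Tool frame: the origin (TCP) lies at the very end of the fingers, on their centre line; the grasp point (between the pads) lies 19 mm behind it (r.hold_point_z is the distance from the TCP to the grasp point, in m); z points along the fingers, y is the direction in which the jaws open and shut (so a half turn about z gives the same grasp; the last joint's range is limited). The gripper opens to 88 mm and grips with 3 to 60 N. Pads are 19 mm wide; open, the fingers measure 130 mm over their backs; the gripper's body (78 mm by 193 mm) begins 47 mm behind the grasp point.
Start: joints at [93.684, 20.546, 0.682, 0, -70.136, -16.507], TCP at [0.15, 0.658, 0.227] pointing down, gripper open.
Joint ranges: [-176.03, 176.03], [-82.01, 121.73], [-58.28, 71.71], [-173.87, 95.51], [-174.79, -0.11], [-173.66, 173.66]. Speed limits (degrees/s): [136.94, 136.94, 172.46, 180, 180, 180].

### API

Orientations are given as [roll, pitch, yaw] about the fixed x, y, z axes, in that order (R = Rz(yaw) Ry(pitch) Rx(roll)).
In Python, from plant import r gives the robot as it stands. The module is installed in compiled form; this text tells all that it offers.
- The arm moves only by the shell command python3 -m inch 'ROWS' [FORCE]. ROWS is text: rows parted by semicolons, each of 7 numbers parted by spaces: the shift along the tool's x, y, z in m, then the turn, a rotation vector about the tool's x, y, z in rad, then the opening, from 0 (shut) to 1 (fully open). In form: tx ty tz ax ay az jaw; .... A call has 1 to 20 rows; each row shifts and turns the commanded pose from where the row before left it, along the tool's axes as they then stand; what a row does not reach is not made up. A row lasts 1/12 s, in which the tool goes at most 41.7 mm and 7.16 degrees, less where a joint would pass 70% of its speed; a pose out of reach is approached as far as the arm can. A call with a gripper value outside its range is refused whole. The fingers move at their own pace and stop on an object; FORCE is the grip in N (left out, the last holds). Time passes only in rows, so rows that do not move let the fingers close. It gives the time, the measured TCP pose, the force and the opening at its end, in the units of the state.
- r.get_state(): the state, without advancing time (a new reading comes with each control period).
- r.capture(name): name is "side" or "top"; returns the picture (384x512x3 uint8, red, green, blue); there is no depth.
- r.camera_params(name): a dict with "vfov" (degrees; the focal length in pixels is half the picture's height over the tangent of half this angle, whatever the lens; pixels are square), "cx", "cy" (the principal point, pixels), "R" (3x3) and "t" (3): a world point X has camera coordinates R X + t. Camera axes: x right, y down, z forward; pixel columns grow to the right and rows downward; lengths in m; the calibration is good to about 2 mm. A picture is of the moment at which its call begins. camera_params takes no time and is no camera call.
- r.close_job(): hands the job in, once; it reports no verdict.
Trained networks look in the newest picture that a camera, given by its name, has taken for a name from the list of things; names that differ only in an ending like _2 or _b are one class to them, and where a whole thing is asked for, a point or a joint stands for the part that bears it (a point fixed in the world has none). Each returns a list of dicts, best first, with "p" (0 to 1); they miss things now and then, are a little off and sometimes report something else, mostly with a low value. They report only what shows in the picture. A call takes as long as a camera call. They do not tell look-alikes from the thing itself.
- r.recognise(target, camera): "xy" ([column, row] in pixels, amid what is visible of it).
The state is a dict: "time_s": time; "joints": joint angles; "qd": joint speeds; "joint_torque": joint torques, N m; "tcp_pos": TCP position; "eef_rot": TCP orientation; "contact_force": force on the tool from outside, world axes, zero at the start; "moment": the same for the moment, N m; "gripper_width": finger opening in m.
Only numpy, scipy, OpenCV 4.12 (cv2) and the standard library are available. Lean on these libraries where they do the work, as an engineer would, in place of code of your own. Each camera call takes 0.05 s, during which the arm holds its last target.

## Working session

There is one attempt and no reset: what is moved stays moved. The work goes in short steps, Python scripts to look and compute and a shell command to move; the robot and the scene stay as the last step left them, time stands still between calls to the robot, and variables do not carry over. Pictures are saved under pics/ and viewed, and the job is handed in when it is done.

```bash
mkdir -p pics
python3 - <<'E'
from plant import r
import cv2
for n in ["side","top"]:
    im=r.capture(n); cv2.imwrite(f"pics/{n}0.png",im[:,:,::-1]); p=r.camera_params(n)
    print(n,p)
print(r.get_state())
E
```

```text
side {'vfov': 49.02019430295511, 'cx': 254.19046428406705, 'cy': 194.59501601127218, 'R': array([[-0.99703491, -0.0754911 , -0.01491602],
       [-0.04545111,  0.73414593, -0.67746878],
       [ 0.0620934 , -0.67478208, -0.73540027]]), 't': array([0.49153671, 0.07823356, 1.33323397])}
top {'vfov': 43.688817062981244, 'cx': 260.1554386405, 'cy': 198.37313220139993, 'R': array([[-0.01080006, -0.9997925 ,  0.01727202],
       [-0.98303993,  0.00745351, -0.18324009],
       [ 0.18307333, -0.01895809, -0.98291645]]), 't': array([-0.00397629,  0.53308856,  1.77919542])}
{'time_s': 0.1, 'joints': array([ 9.36845436e+01,  2.05878620e+01,  6.38515374e-01, -1.99983066e-02,
       -7.01336471e+01, -1.65069801e+01]), 'qd': array([ 0.00523498, -0.08734181,  0.04433009,  0.06267876,  0.01410454,
        0.03936973]), 'joint_torque': array([-1.21977155e-03, -5.84162164e+01,  2.93753707e+01,  7.01557919e+00,
        1.01952895e-02, -4.41261909e-05]), 'tcp_pos': array([0.14971691, 0.65774054, 0.22569939]), 'eef_rot': array([ 1.79915085e+02, -5.55797027e-03, -1.28292420e+01]), 'contact_force': array([-0.09523146, -0.7347005 , -0.00578249]), 'moment': array([ 0.02342299, -0.02194413,  0.0327502 ]), 'gripper_width': 0.08756188624076117}
```

View pics/side0.png

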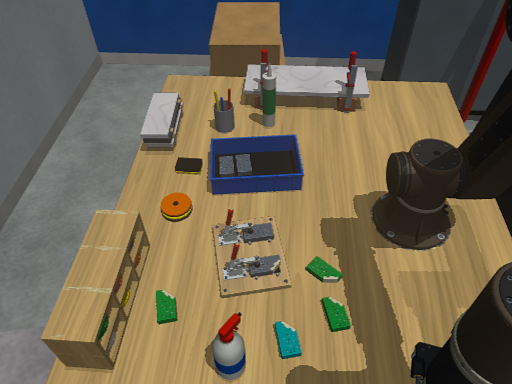

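View pics/top0.png

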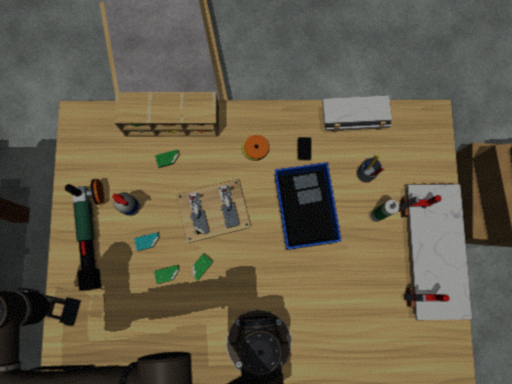

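```bash
cat > h.py <<'E'
import numpy as np, cv2
from plant import r
def K(n):
    p=r.camera_params(n); f=192/np.tan(np.radians(p['vfov']/2)); return p,f
def proj(n,X):
    p,f=K(n); c=np.asarray(X)@p['R'].T+p['t']; return np.stack([p['cx']+f*c[...,0]/c[...,2],p['cy']+f*c[...,1]/c[...,2]],-1)
def back(n,uv,z):
    p,f=K(n); d=np.array([(uv[0]-p['cx'])/f,(uv[1]-p['cy'])/f,1]); R=p['R']; o=-R.T@p['t']; d=R.T@d
    return o+d*(z-o[2])/d[2]
E
python3 - <<'E'
import cv2
a=cv2.imread("pics/top0.png"); b=cv2.imread("pics/side0.png")
cv2.imwrite("pics/t1.png",cv2.resize(a[145:260,165:350],None,fx=4.3,fy=4.3,interpolation=cv2.INTER_CUBIC))
cv2.imwrite("pics/s1.png",cv2.resize(b[190:310,195:310],None,fx=5,fy=5,interpolation=cv2.INTER_CUBIC))
from h import *
for t in ["finished","chipped","jig","crate","clamp_a_grip","clamp_a","kept1"]:
  for n in ["top","side"]:
    print(t,n,[(np.round(d['xy'],1),round(d['p'],2)) for d in r.recognise(t,n)][:5])
E
```

```text
finished top []
finished side [(array([258.7, 233.6]), 0.85), (array([270.1,  97.5]), 0.71)]
chipped top [(array([198.1, 223.3]), 0.76), (array([166.2, 159.7]), 0.65), (array([168.8, 277.1]), 0.65), (array([146. , 241.9]), 0.64), (array([200.8, 264.8]), 0.57)]
chipped side [(array([266.4, 266. ]), 0.94), (array([334.9, 314.4]), 0.83), (array([285.7, 339.1]), 0.82), (array([322.9, 270.8]), 0.78), (array([164.3, 309.8]), 0.69)]
jig top [(array([210.8, 208.3]), 0.77)]
jig side []
crate top [(array([304.1, 213.6]), 0.62)]
crate side [(array([261.5, 166.4]), 0.67), (array([234.9, 259.5]), 0.51), (array([244. , 257.2]), 0.22)]
clamp_a_grip top [(array([214.7, 207.8]), 0.51)]
clamp_a_grip side [(array([231.3, 260.2]), 0.65)]
clamp_a top [(array([211.3, 208.1]), 0.24)]
clamp_a side [(array([242.6, 163. ]), 0.58), (array([230.5, 221.1]), 0.51)]
kept1 top [(array([308.7, 183.1]), 0.83), (array([311.2, 196.5]), 0.75)]
kept1 side [(array([225. , 166.8]), 0.65), (array([244.9, 163.7]), 0.52)]
```

View pics/t1.png

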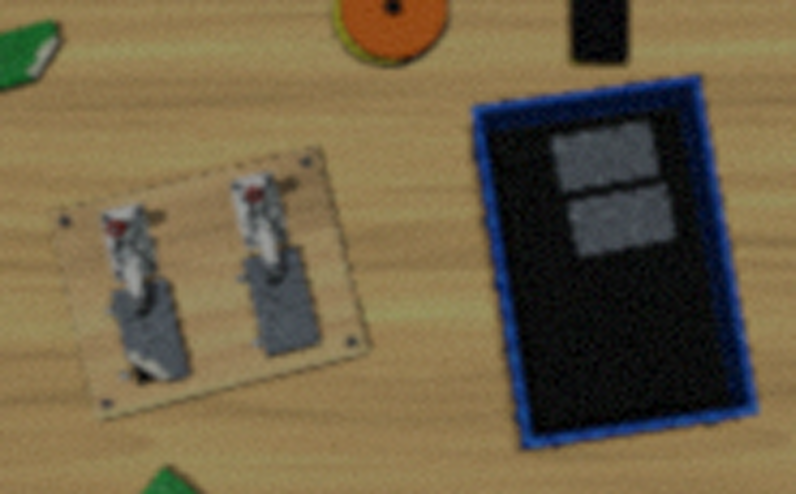

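View pics/s1.png

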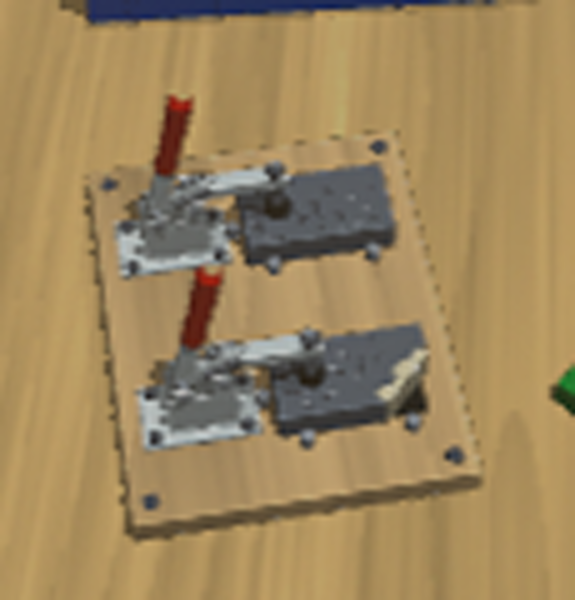

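The top picture shows the broken sample at (198,223), so it sits at station a (left, +y). The whole sample is at about (231,212), station b (-y). The handles lean from the clamps at the far side. The crate's free half is at (310,225). Next I fit the jig and crate poses.

```bash
cat > fit.py <<'E'
from h import *
from scipy.optimize import least_squares
T=lambda c:np.array(c)/4.3+[165,145]-0.4
S=lambda c:np.array(c)/5+[195,190]-0.4
def P(m,pose):
    c,s=np.cos(pose[2]),np.sin(pose[2]); m=np.array(m,float)
    return np.stack([pose[0]+c*m[:,0]-s*m[:,1],pose[1]+s*m[:,0]+c*m[:,1],m[:,2]],-1)
def fit(obs,x0):
    def res(p): return np.concatenate([(proj(n,P(m,p))-o).ravel() for n,m,o in obs])
    s=least_squares(res,x0); 
    return s.x,res(s.x)
hx,hy=.0975,.125
B=[(hx,hy,.018),(hx,-hy,.018),(-hx,-hy,.018),(-hx,hy,.018)]
to=T([(53,207),(322,147),(371,350),(103,418)])
so=S([(90,178),(398,130)]+[])
E
cat > a.py <<'E'
from fit import *
jt=("top",B,to)
# side: image left = +x; top of image = -y
Bs=[(hx,-hy,.018),(-hx,-hy,.018),(-hx,hy,.018),(hx,hy,.018)]
js=("side",Bs,S([(90,176),(398,130),(482,476),(130,527)]))
for o in ([jt],[js],[jt,js]):
    x,e=fit(o,[.45,.1,0.1]); print(np.round(x,4),np.degrees(x[2]).round(2),np.round(e,1))
E
python3 a.py
python3 - <<'E'
import cv2
b=cv2.imread("pics/side0.png")
cv2.imwrite("pics/s2.png",cv2.resize(b[125:200,200:310],None,fx=7,fy=7,interpolation=cv2.INTER_CUBIC))
E
```

```text
[0.4962 0.169  0.2331] 13.35 [ 0.   0.3  0.1 -0.6  0.6  0.2 -0.8  0. ]
[0.4937 0.1723 0.2324] 13.32 [-0.2 -0.7 -0.1  0.3  0.2  0.   0.1  0.3]
[0.4947 0.1708 0.2329] 13.34 [-0.4  0.7 -0.3 -0.2  0.2  0.7 -1.3  0.4 -0.4 -1.1 -0.4 -0.  -0.2 -0.5
 -0.2 -0.2]
```

View pics/s2.png

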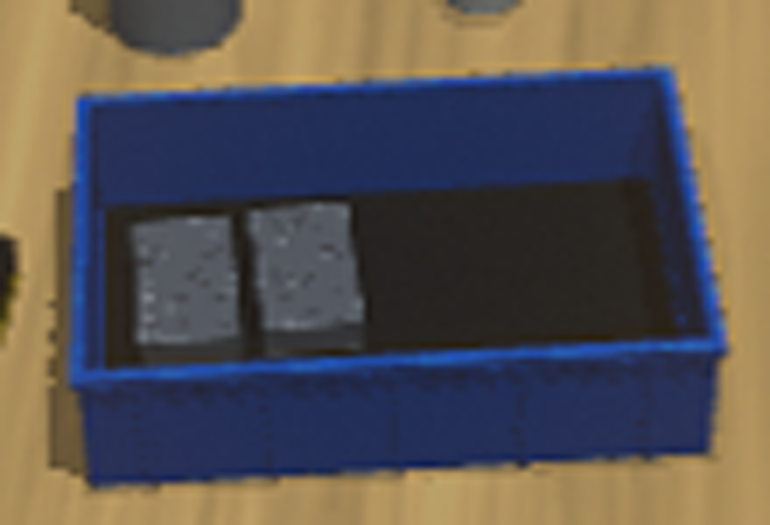

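```bash
cat > b.py <<'E'
from fit import *
cx,cy=.15,.1
def C(l): return [(a*cx,b*cy,.075) for a,b in l]
ct=("top",C([(1,1),(1,-1),(-1,-1),(-1,1)]),T([(472,107),(700,76),(758,412),(523,450)]))
cs=("side",C([(1,-1),(-1,-1),(-1,1),(1,1)]),np.array([(78,95),(672,68),(725,348),(70,383)])/7+[200,125]-.4)
for o in ([ct],[cs],[ct,cs]):
    x,e=fit(o,[.45,-.2,0.1]); print(np.round(x,4),np.degrees(x[2]).round(2),np.round(e,1))
J=[.495,.1705,.2329]; Cc=x
print("stations a b hinge",P([(-.0355,.06,.018),(-.0355,-.06,.018),(.0595,-.06,.054)],J).round(4))
print("finished corners proj", [proj(n,P([(-.0355+a*.045,-.06+b*.025,.038) for a,b in ((-1,-1),(-1,1),(1,1),(1,-1))],J)).round(1).tolist() for n in ("top","side")])
import math
for t in (0,.4,.8,1.2,1.366):
    ph=-.21+t; g=P([(.0595+.08*math.sin(ph),-.06,.054+.08*math.cos(ph))],J); print(t,g.round(4),*[proj(n,g).round(1) for n in("top","side")])
print("target -x half", P([(-.07,0,.007),(.04,0,.007)],Cc).round(4))
E
python3 b.py
```

```text
[ 0.5024 -0.185   0.1328] 7.61 [ 0.6  0.5 -0.8  0.6 -0.7  0.1  0.8 -1.1]
[ 0.5039 -0.1867  0.1305] 7.48 [ 0.4  0.7 -0.5  0.6 -0.7 -0.2  0.7 -0.7]
[ 0.5032 -0.1856  0.1318] 7.55 [ 0.8  0.3 -0.6  0.5 -0.5 -0.1  0.9 -1.4  0.6  1.  -0.3  0.8 -0.4 -0.
  0.9 -0.4]
stations a b hinge [[0.4466 0.2207 0.018 ]
 [0.4743 0.1039 0.018 ]
 [0.5667 0.1259 0.054 ]]
finished corners proj [[[239.8, 224.1], [227.0, 227.2], [221.6, 204.5], [234.3, 201.5]], [[270.8, 221.9], [273.9, 234.9], [243.9, 239.0], [241.6, 225.8]]]
0 [[0.5505 0.122  0.1322]] [[224.6 189.8]] [[229.9 213.5]]
0.4 [[0.5814 0.1293 0.1326]] [[222.6 181.5]] [[218.7 214.8]]
0.8 [[0.61   0.1361 0.1205]] [[221.  174.6]] [[208.6 218.9]]
1.2 [[0.6318 0.1413 0.0979]] [[220.1 170.4]] [[201.6 225. ]]
1.366 [[0.638  0.1428 0.0862]] [[219.9 169.6]] [[199.8 227.8]]
target -x half [[ 0.4338 -0.1948  0.007 ]
 [ 0.5428 -0.1803  0.007 ]]
```

```bash
cat > c.py <<'E'
from b import *
print("sprayer",back("side",(229,365),.02),back("top",(128,204),.15)); print("cart",back("top",(384,211),.13),"tin",back("top",(370,172),.08))
print("kept in crate frame")
k=np.array([[570,190],[668,183],[577,258],[676,240]])/4.3+[165,145]-.4
for u in k:
    w=back("top",u,.027); d=w[:2]-Cc[:2]; c,s=np.cos(Cc[2]),np.sin(Cc[2]); print((c*d[0]+s*d[1]).round(4),(-s*d[0]+c*d[1]).round(4))
w=.010
print("start",P([(.010,-.06,.12)],J).round(4))
print("pick",P([(-.0355,-.06,.023)],J).round(4),"place",P([(-.05,0,.012)],Cc).round(4))
E
python3 c.py | tail -12
```

```text
1.366 [[0.638  0.1428 0.0862]] [[219.9 169.6]] [[199.8 227.8]]
target -x half [[ 0.4338 -0.1948  0.007 ]
 [ 0.5428 -0.1803  0.007 ]]
sprayer [0.51543732 0.50163336 0.02      ] [0.49737736 0.46626506 0.15      ]
cart [ 0.46776151 -0.45827569  0.13      ] tin [ 0.62626229 -0.42760918  0.08      ]
kept in crate frame
0.0744 0.0225
0.0685 -0.0664
0.012 0.026
0.0158 -0.0649
start [[0.5186 0.1144 0.12  ]]
pick [[0.4743 0.1039 0.023 ]] place [[ 0.4536 -0.1922  0.012 ]]
```

```bash
python3 -m inch '0 0 -0.03 0 0 0 0; 0 0 -0.03 0 0 0 0; 0.027 0.025 0 0 0 0 0; 0.027 0.025 0 0 0 0 0; 0.027 0.025 0 0 0 0 0; 0.027 0.025 0 0 0 0 0; 0.027 0.025 0 0 0 0 0; 0.027 0.025 0 0 0 0 0; 0.027 0.025 0 0 0 0 0; 0.027 0.025 0 0 0 0 0; 0.027 0.025 0 0 0 0 0; 0.027 0.025 0 0 0 0 0; 0.027 0.025 0 0 0 0 0; 0.027 0.025 0 0 0 0 0; 0.027 0.025 0 0 0 0 0; 0.027 0.025 0 0 0 0 0; 0.027 0.025 0 0 0 0 0; 0.021 0.0225 0 0 0 0 0; 0.02 0.02 0 0 0 0 0; 0.014 0.015 0 0 0 0 0' 20
python3 -m inch '0 0 0 0 0 -0.114 0; 0 0 0 0 0 -0.114 0; 0 0 0 0 0 -0.114 0; 0 0 0 0 0 -0.114 0; 0 0 0 0 0 0 0; 0 0 0 0 0 0 0'
```

```text
time_s: 2.47
tcp_pos: [0.5032, 0.1322, 0.2867]
eef_rot: [-180.0, -0.0, -12.9]
contact_force: [0.3, 0.4, -0.3]
gripper_width: 0.0004
time_s: 2.97
tcp_pos: [0.5024, 0.1343, 0.2867]
eef_rot: [-180.0, -0.0, 13.1]
contact_force: [-1.6, -0.5, 0.1]
gripper_width: 0.0004
```

```bash
python3 -m inch '0.003 0.012 0 0 0 0 0; 0.003 0.011 0 0 0 0 0; 0 0 0.04 0 0 0 0; 0 0 0.04 0 0 0 0; 0 0 0.03 0 0 0 0; 0 0 0.03 0 0 0 0; 0 0 0.022 0 0 0 0; 0 0 0 0 0 0 0; 0 0 0 0 0 0 0'
cat > look.py <<'E'
import sys; from h import *
tag,cam,x0,y0,x1,y1=sys.argv[1],sys.argv[2],*map(int,sys.argv[3:7])
im=r.capture(cam)[:,:,::-1][y0:y1,x0:x1]; f=min(760/(x1-x0),580/(y1-y0))
cv2.imwrite(f"pics/{tag}.png",cv2.resize(im,None,fx=f,fy=f,interpolation=cv2.INTER_CUBIC)); s=r.get_state(); print(f,s['tcp_pos'].round(4),s['eef_rot'].round(2),s['contact_force'].round(1),s['gripper_width'].round(4))
E
python3 look.py s3 side 180 170 310 300
```

```text
time_s: 3.72
tcp_pos: [0.5133, 0.1127, 0.1241]
eef_rot: [179.9, 0.1, 13.2]
contact_force: [-0.2, -0.6, 1.0]
gripper_width: 0.0007Traceback (most recent call last):
  File "look.py", line 4, in <module>
    cv2.imwrite(f"pics/{tag}.png",cv2.resize(im,None,fx=f,fy=f,interpolation=cv2.INTER_CUBIC)); s=r.get_state(); print(f,s['tcp_pos'].round(4),s['eef_rot'].round(2),s['contact_force'].round(1),s['gripper_width'].round(4))
                                                                                                                                                                                                 ^^^^^^^^^^^^^^^^^^^^^^^^
AttributeError: 'float' object has no attribute 'round'
```

View pics/s3.png

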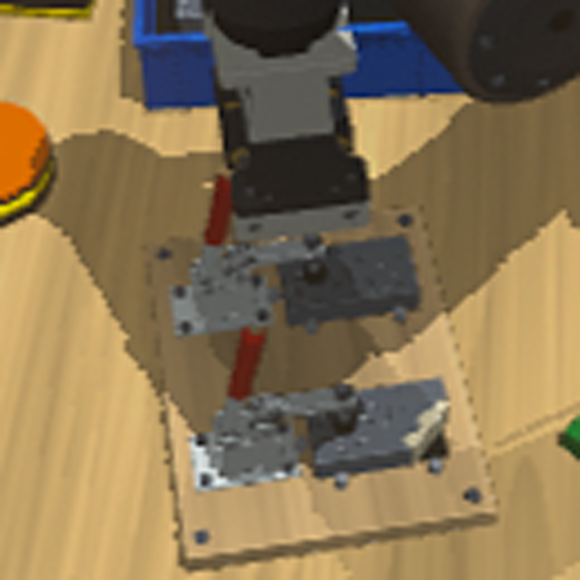

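```bash
sed -i "s/s\['gripper_width'\].round(4)/s['gripper_width']/" look.py
python3 - <<'E'
from h import *
p=r.get_state()['tcp_pos']
for z in (0,.019,.066): print((proj("side",p+[0,0,z])-[180,170])*4.46)
print((proj("side",np.array([.5505,.122,.132]))-[180,170])*4.46)
E
python3 look.py t3 top 170 140 260 250
```

```text
[281.22983616 192.92905278]
[280.19286685 173.46727078]
[277.51926852 123.28932663]
[222.5820047  194.03916863]
5.2727272727272725 [0.5147 0.1137 0.1262] [-1.7999e+02 -1.2000e-01  1.3260e+01] [ 0.3 -0.1  0.3] 0.0004202433741837134
```

View pics/t3.png

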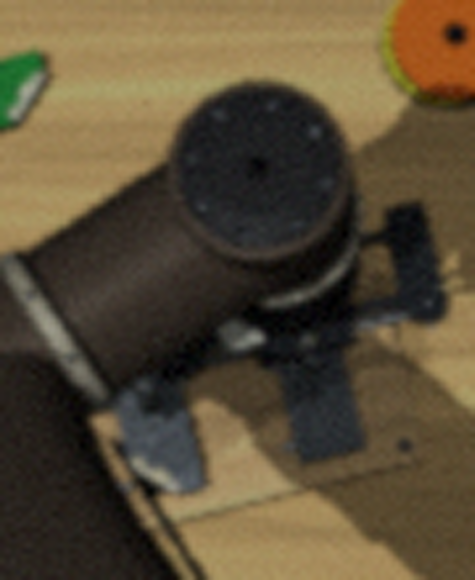

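```bash
python3 -m inch '0.007 0 0 0 0 0 0; 0.007 0 0 0 0 0 0; 0.007 0 0 0 0 0 0; 0.007 0 0 0 0 0 0; 0.007 0 0 0 0 0 0; 0.007 0 0 0 0 0 0; 0.007 0 0 0 0 0 0; 0.007 0 0 0 0 0 0; 0 0 0 0 0 0 0'; python3 look.py s4 side 180 170 310 300
```

```text
time_s: 4.57
tcp_pos: [0.5691, 0.1265, 0.124]
eef_rot: [180.0, 0.0, 13.3]
contact_force: [0.3, -0.2, 0.4]
gripper_width: 0.0006
4.461538461538462 [0.5688 0.1264 0.1241] [179.99  -0.    13.29] [ 0.4 -0.4  0.6] 0.00026969031098222625
```

View pics/s4.png

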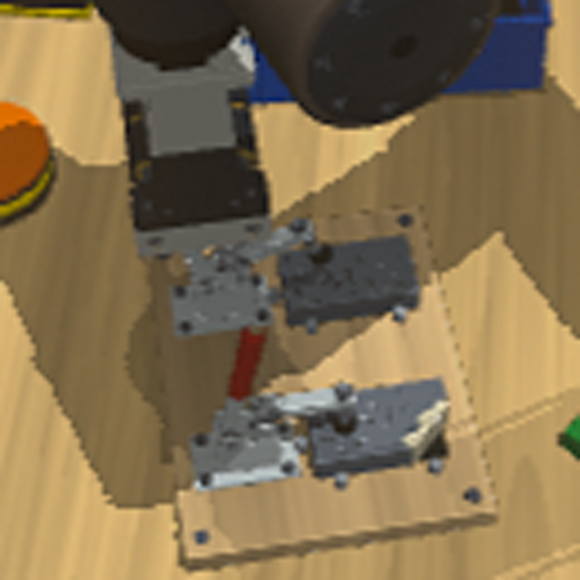

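The hold-down arm of clamp b is rising: its tip moved from (310,240) to (300,230) in the crop. The sample is still in its seat and clamp a is untouched. I continue along the arc.

```bash
python3 -m inch '0.0075 0 0.002 0 0 0 0; 0.0075 0 0.002 0 0 0 0; 0.007 0 0.002 0 0 0 0; 0.006 0 0.004 0 0 0 0; 0.006 0 0.0045 0 0 0 0; 0.005 0 0.0045 0 0 0 0; 0.004 0 0.004 0 0 0 0; 0.004 0 0.004 0 0 0 0; 0.002 0 0.004 0 0 0 0; 0 0 0 0 0 0 0'; python3 look.py s5 side 180 170 310 300
```

```text
time_s: 5.45
tcp_pos: [0.616, 0.1375, 0.0926]
eef_rot: [180.0, 0.0, 13.3]
contact_force: [0.2, -0.8, 0.6]
gripper_width: 0.0001
4.461538461538462 [0.6156 0.1374 0.0929] [1.7999e+02 4.0000e-02 1.3300e+01] [ 0.  0. -0.] 0.00012878382640775802
```

View pics/s5.png

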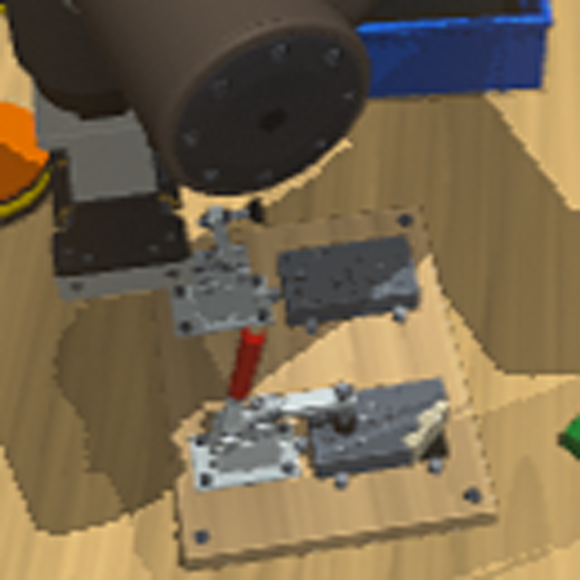

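```bash
python3 -m inch '0.002 0 0.002 0 0 0 0; 0.001 0 0.002 0 0 0 0; 0 0 0 0 0 0 0'; python3 -m inch '0.001 0 0.002 0 0 0 0; 0 0 0.002 0 0 0 0; 0 0 0 0 0 0 0'
```

```text
time_s: 5.75
tcp_pos: [0.6185, 0.1381, 0.0892]
eef_rot: [180.0, 0.0, 13.3]
contact_force: [0.9, 0.0, -0.1]
gripper_width: 0.0003
time_s: 6.0
tcp_pos: [0.6196, 0.1383, 0.0873]
eef_rot: [180.0, -0.0, 13.3]
contact_force: [-7.7, -1.2, 13.4]
gripper_width: 0.0007
```

```bash
python3 -m inch '0 0 -0.01 0 0 0 0; 0 0 -0.03 0 0 0 0; 0 0 -0.04 0 0 0 0; 0 0 -0.035 0 0 0 0; -0.03 0 0 0 0 0 1; -0.03 0 0 0 0 0 1; -0.03 0 0 0 0 0 1; -0.03 0 0 0 0 0 1; -0.03 0 0 0 0 0 1; 0 0 0 0 0 0 1; 0 0 0 0 0 0 1; 0 0 0 0 0 0 1'; python3 look.py s6 side 180 170 310 300;  python3 look.py t6 top 170 140 260 250
```

```text
time_s: 7.0
tcp_pos: [0.4742, 0.1043, 0.2014]
eef_rot: [-180.0, -0.1, 13.3]
contact_force: [-0.7, 0.4, 0.8]
gripper_width: 0.0482
4.461538461538462 [0.4744 0.1043 0.2011] [-1.7998e+02 -8.0000e-02  1.3310e+01] [-0.7 -0.2  0.1] 0.052172285339970224
5.2727272727272725 [0.4744 0.1043 0.2007] [-1.7999e+02 -3.0000e-02  1.3300e+01] [0.6 0.8 0.3] 0.056218932864008725
```

View pics/s6.png

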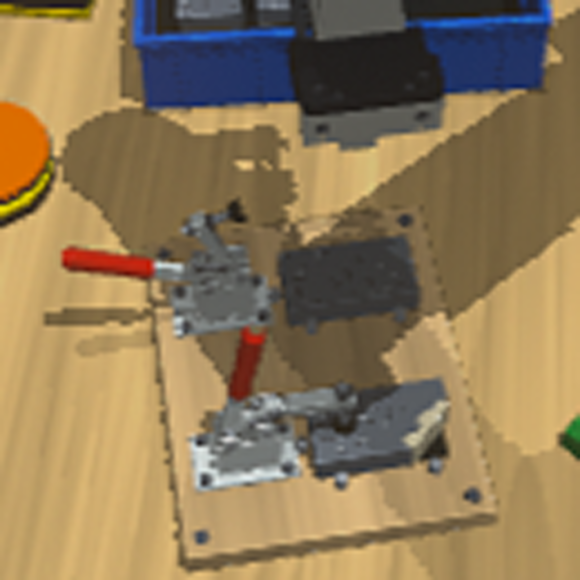

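View pics/t6.png

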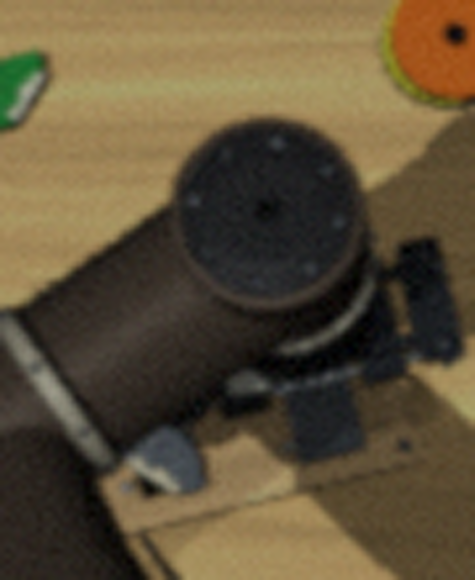

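Clamp b's handle lies fully back, with its grip end at crop (65,257), and its arm stands up. The sample sits at (350,280), matching the predicted corners. Clamp a is still shut. I descend with the jaws open.

```bash
python3 -m inch '0 0 0 0 0 0 1; 0 0 0 0 0 0 1; 0 0 0 0 0 0 1; 0 0 0 0 0 0 1; 0 0 0 0 0 0 1; 0 0 0 0 0 0 1; 0 0 0.03 0 0 0 1; 0 0 0.03 0 0 0 1; 0 0 0.03 0 0 0 1; 0 0 0.03 0 0 0 1; 0 0 0.02 0 0 0 1; 0 0 0.015 0 0 0 1; 0 0 0.01 0 0 0 1; 0 0 0.01 0 0 0 1; 0 0 0 0 0 0 1; 0 0 0 0 0 0 1'; python3 look.py s7 side 180 170 310 300
```

```text
time_s: 8.43
tcp_pos: [0.4734, 0.1038, 0.0253]
eef_rot: [180.0, 0.1, 13.3]
contact_force: [0.6, -0.2, 0.4]
gripper_width: 0.0876
4.461538461538462 [0.4738 0.104  0.0259] [179.99  -0.    13.31] [-0.2  0.4  0.3] 0.08725636258053479
```

View pics/s7.png

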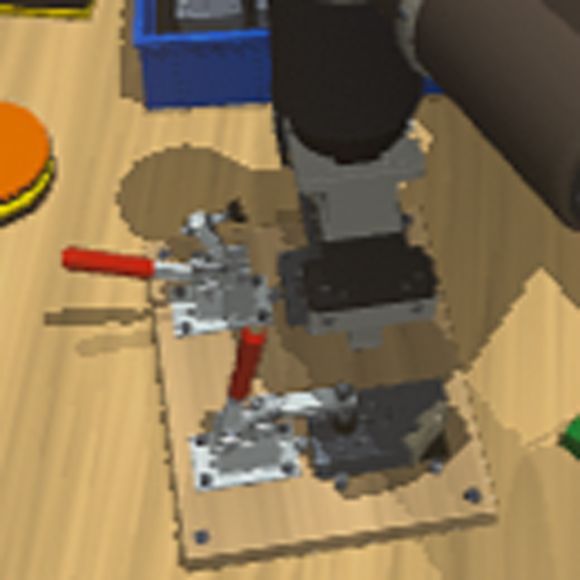

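```bash
python3 -m inch '0 0 0.0015 0 0 0 0.7; 0 0 0 0 0 0 0.6; 0 0 0 0 0 0 0.5; 0 0 0 0 0 0 0.4; 0 0 0 0 0 0 0.4; 0 0 0 0 0 0 0.4; 0 0 0 0 0 0 0.4; 0 0 0 0 0 0 0.4; 0 0 0 0 0 0 0.4; 0 0 0 0 0 0 0.4' 35
```

```text
time_s: 9.32
tcp_pos: [0.4737, 0.104, 0.0242]
eef_rot: [-180.0, -0.0, 13.3]
contact_force: [-1.4, 1.2, 3.8]
gripper_width: 0.0494
```

```bash
python3 -m inch '0 0 0 0 0 0 0.3; 0 0 0 0 0 0 0.3; 0 0 -0.005 0 0 0 0.3; 0 0 -0.01 0 0 0 0.3; 0 0 -0.015 0 0 0 0.3; 0 0 -0.02 0 0 0 0.3; 0 0 -0.02 0 0 0 0.3; 0 0 -0.02 0 0 0 0.3; 0 0 -0.02 0 0 0 0.3; 0 0 -0.01 0 0 0 0.3; 0 0 0 0 0 0 0.3' 35; python3 look.py s8 side 180 150 310 300
```

```text
time_s: 10.23
tcp_pos: [0.4745, 0.1044, 0.146]
eef_rot: [-179.9, -0.2, 13.3]
contact_force: [0.1, 0.1, -2.7]
gripper_width: 0.0495
3.8666666666666667 [0.4737 0.1041 0.1444] [-1.7995e+02 -7.0000e-02  1.3290e+01] [-0.9 -0.5 -3.4] 0.04981266458258511
```

View pics/s8.png

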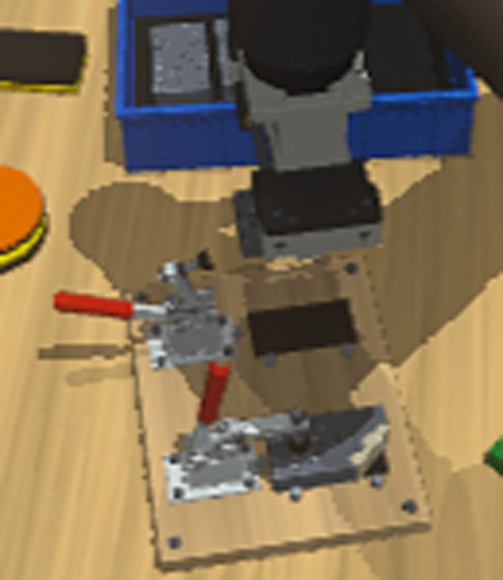

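```bash
python3 -m inch '-0.0044 0.0142 -0.005 0 0 0 0.3; -0.0088 0.0284 -0.01 0 0 0 0.3; -0.0088 0.0284 0 0 0 0 0.3; -0.0088 0.0284 0 0 0 0 0.3; -0.0088 0.0284 0 0 0 0 0.3; -0.0088 0.0284 0 0 0 0 0.3; -0.0088 0.0284 0 0 0 0 0.3; -0.0088 0.0284 0 0 0 0 0.3; -0.0088 0.0284 0 0 0 0 0.3; -0.0088 0.0284 0 0 0 0 0.3; -0.0044 0.0142 0 0 0 0 0.3; 0 0 0 0 0 0 0.3'; python3 -m inch '0 0 0 0 0 0.056 0.3; 0 0 0 0 0 0.12 0.3; 0 0 0 0 0 0.12 0.3; 0 0 0 0 0 0.12 0.3; 0 0 0 0 0 0.12 0.3; 0 0 0 0 0 0.12 0.3; 0 0 0 0 0 0.12 0.3; 0 0 0 0 0 0.12 0.3; 0 0 0 0 0 0.12 0.3; 0 0 0 0 0 0.12 0.3; 0 0 0 0 0 0.12 0.3; 0 0 0 0 0 0.12 0.3; 0 0 0 0 0 0.12 0.3; 0 0 0 0 0 0.12 0.3; 0 0 0 0 0 0.056 0.3; 0 0 0 0 0 0 0.3; 0 0 0 0 0 0 0.3'
python3 look.py s9 side 180 90 330 210;python3 look.py t9 top 240 130 360 270
```

```text
time_s: 11.28
tcp_pos: [0.4517, -0.195, 0.1568]
eef_rot: [-179.9, 0.2, 13.1]
contact_force: [0.0, -0.9, -2.8]
gripper_width: 0.0499
time_s: 12.7
tcp_pos: [0.4526, -0.1924, 0.1578]
eef_rot: [179.9, 0.0, -82.4]
contact_force: [0.0, -0.7, -3.4]
gripper_width: 0.0495
4.833333333333333 [ 0.4528 -0.1924  0.1581] [ 1.799e+02  3.000e-02 -8.235e+01] [-0.9  0.2 -2.8] 0.049797935602716614
4.142857142857143 [ 0.4529 -0.1925  0.1583] [ 1.7993e+02  2.0000e-02 -8.2370e+01] [ 0.2 -0.6 -3. ] 0.0495437265777262
```

View pics/s9.png

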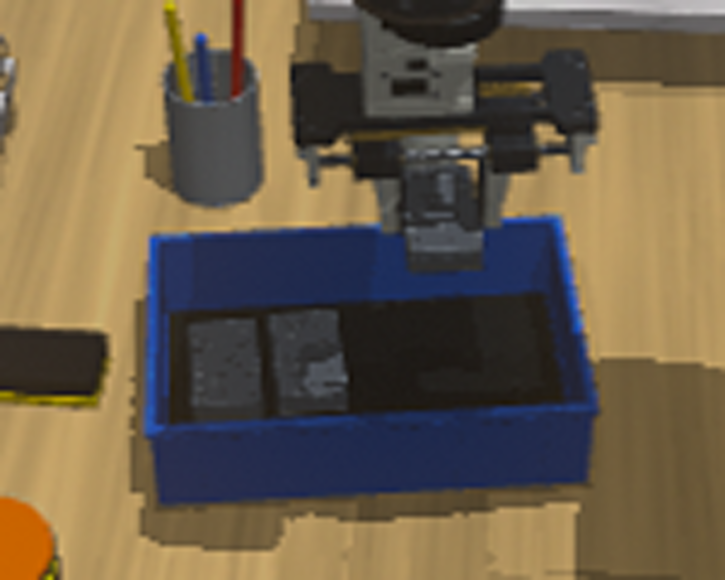

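View pics/t9.png

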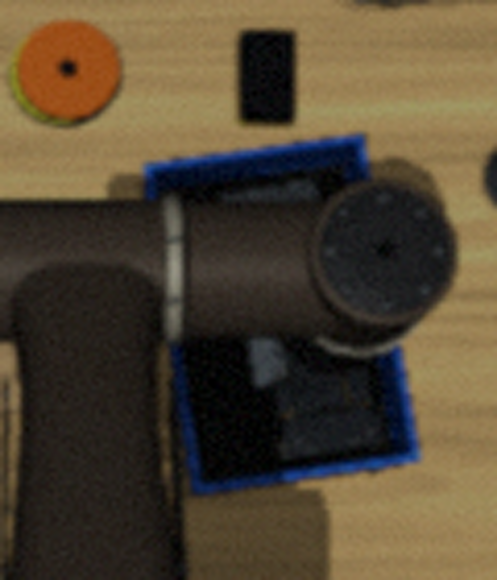

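The sample is held above the free part, length across the crate (side crop (445,250)). The kept samples at (225,365) and (310,360) are undisturbed. I lower it slowly, shifted 5 mm towards crate +x so the body clears the rim.

```bash
python3 -m inch '0 -0.005 0.01 0 0 0 0.3; 0 0 0.02 0 0 0 0.3; 0 0 0.02 0 0 0 0.3; 0 0 0.02 0 0 0 0.3; 0 0 0.015 0 0 0 0.3; 0 0 0.01 0 0 0 0.3; 0 0 0.01 0 0 0 0.3; 0 0 0.01 0 0 0 0.3; 0 0 0.008 0 0 0 0.3; 0 0 0.005 0 0 0 0.3; 0 0 0 0 0 0 0.3; 0 0 0 0 0 0 0.3'; python3 look.py s10 side 180 90 330 210
```

```text
time_s: 13.8
tcp_pos: [0.4583, -0.1921, 0.0308]
eef_rot: [180.0, -0.0, -82.5]
contact_force: [0.2, -0.1, -2.6]
gripper_width: 0.0498
4.833333333333333 [ 0.4586 -0.1921  0.0312] [-1.7998e+02 -1.0000e-02 -8.2480e+01] [-0.1 -0.6 -2.8] 0.049646153866616055
```

View pics/s10.png

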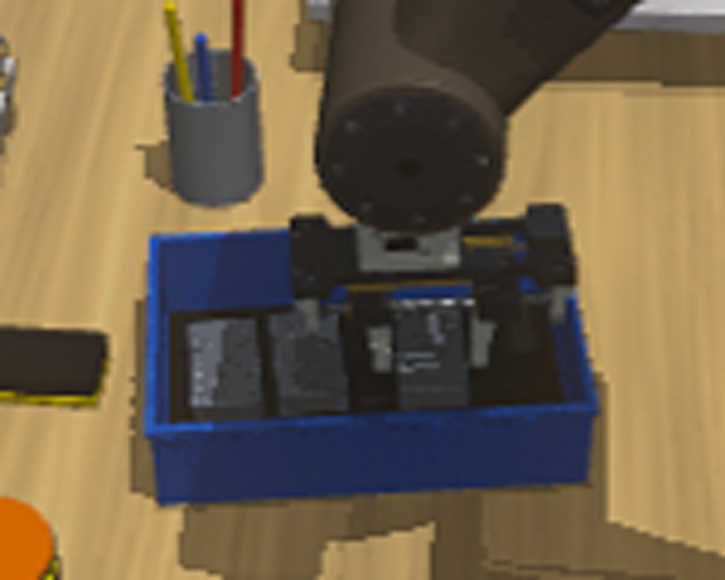

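```bash
python3 -m inch '0 0 0.004 0 0 0 0.3; 0 0 0.004 0 0 0 0.3; 0 0 0.003 0 0 0 0.3; 0 0 0.002 0 0 0 0.3; 0 0 0.0015 0 0 0 0.3; 0 0 0 0 0 0 0.3; 0 0 0 0 0 0 0.3';  python3 -m inch '0 0 0.001 0 0 0 0.3; 0 0 0.001 0 0 0 0.3; 0 0 0 0 0 0 0.3'
```

```text
time_s: 14.43
tcp_pos: [0.4583, -0.1921, 0.0165]
eef_rot: [180.0, -0.0, -82.5]
contact_force: [-0.4, 0.3, -2.2]
gripper_width: 0.0494
time_s: 14.68
tcp_pos: [0.4582, -0.1921, 0.0145]
eef_rot: [180.0, 0.0, -82.5]
contact_force: [0.3, 0.4, -2.0]
gripper_width: 0.0495
```

```bash
python3 -m inch '0 0 0.0007 0 0 0 0.3; 0 0 0 0 0 0 0.3; 0 0 0 0 0 0 0.3'; python3 -m inch '0 0 0.0007 0 0 0 0.3; 0 0 0 0 0 0 0.3; 0 0 0 0 0 0 0.3'
```

```text
time_s: 14.93
tcp_pos: [0.4583, -0.1921, 0.0139]
eef_rot: [-180.0, -0.0, -82.5]
contact_force: [-0.7, 0.7, -2.2]
gripper_width: 0.05
time_s: 15.18
tcp_pos: [0.4584, -0.1921, 0.0133]
eef_rot: [-180.0, -0.0, -82.5]
contact_force: [0.6, -0.7, -0.8]
gripper_width: 0.0496
```

Contact is starting: the load has dropped from about −2.7 to −0.8 N. I go a touch further, then release slightly.

```bash
python3 -m inch '0 0 0.0005 0 0 0 0.3; 0 0 0 0 0 0 0.3; 0 0 0 0 0 0 0.3'; python3 -m inch '0 0 0 0 0 0 0.58; 0 0 0 0 0 0 0.6; 0 0 0 0 0 0 0.63; 0 0 0 0 0 0 0.65; 0 0 0 0 0 0 0.65; 0 0 0 0 0 0 0.65; 0 0 0 0 0 0 0.65; 0 0 0 0 0 0 0.65'
```

```text
time_s: 15.43
tcp_pos: [0.4584, -0.1921, 0.0132]
eef_rot: [-180.0, -0.0, -82.5]
contact_force: [-1.8, 1.3, 6.2]
gripper_width: 0.0497
time_s: 16.1
tcp_pos: [0.4582, -0.1921, 0.0126]
eef_rot: [180.0, -0.0, -82.5]
contact_force: [0.1, -0.1, 0.4]
gripper_width: 0.0574
```

Released with the jaws at 57 mm. I lift straight up.

```bash
python3 -m inch '0 0 -0.005 0 0 0 0.65; 0 0 -0.01 0 0 0 0.65; 0 0 -0.02 0 0 0 0.65; 0 0 -0.03 0 0 0 0.65; 0 0 -0.04 0 0 0 0.65; 0 0 -0.04 0 0 0 0.65; 0 0 -0.04 0 0 0 0.65; 0 0 -0.03 0 0 0 0.65; 0 0 0 0 0 0 0.65; 0 0 0 0 0 0 0.65'; python3 look.py s11 side 180 90 330 210; python3 look.py s12 side 100 80 480 360
```

```text
time_s: 16.93
tcp_pos: [0.4592, -0.1921, 0.2302]
eef_rot: [-179.7, -0.0, -82.5]
contact_force: [-0.3, 0.5, -0.7]
gripper_width: 0.0572
4.833333333333333 [ 0.4582 -0.1919  0.2284] [-1.799e+02  1.000e-02 -8.250e+01] [ 0.2 -0.4 -1.4] 0.056847314394202625
2.0 [ 0.4577 -0.1919  0.2274] [ 1.7998e+02  3.0000e-02 -8.2500e+01] [-0.8  0.4 -0.8] 0.05681397632170723
```

View pics/s11.png

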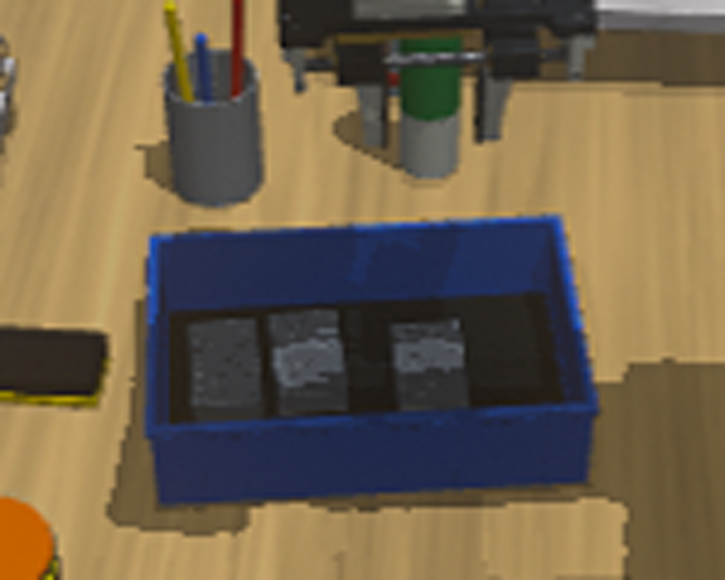

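View pics/s12.png

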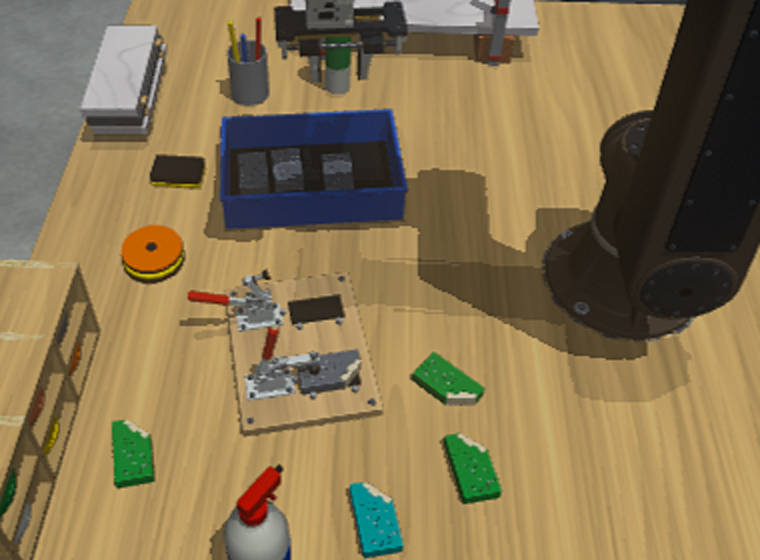

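The sample lies flat in the crate at crop (430,365). The crate rim, kept samples, tin and jig are where they were, and clamp a is shut on the broken sample. I hand in.

```bash
python3 -c "
from plant import r
print(r.close_job())"
```

```text
the job is handed in; nothing more can be done
None
```

The whole sample is out of the jig and lying flat, polished face up, on the mat in the free part of the crate. I handed the job in at about 17 s; the interface gives no verdict.

- **Clamp:** I swung clamp b, the one over the whole sample, back until it met its stop at about 15 N.
- **Lift and placing:** I gripped the sample by its long sides, lifted it clear and carried it to the crate. It was lowered in steps until I felt the mat (about 6 N at most), then released, and the gripper was drawn straight up.
- **Last pictures:** The sample lies flat across the crate. The crate, the two samples in it and the other objects in view have not visibly moved. The broken sample is still under its shut clamp, and the gripper is clear of everything.
- **Not confirmed:** I judged the end state by eye from the side camera only, without measuring the final poses. The two cameras' fits of the jig differed by about 4 mm, which was within the margins. No check failed.

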